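Lock the index plunger of a carving stand

ROBOT

A 7-joint arm with a two-finger parallel gripper is mounted at the origin on the work surface. World frame = base frame: x ahead of the robot, y to its left, z up, the work surface at z = 0. Lengths are in m, angles in rad, forces in N, time in s.
With the tool pointing down it reaches from about 0.375 to 0.925 m from the base axis. Payload 3.1 kg.
Tool frame: the origin (TCP) lies at the very end of the fingers, on their centre line; the grasp point (between the pads) lies 19 mm behind it; z points along the fingers, y is the direction in which the jaws open and shut (so a half turn about z gives the same grasp; the last joint's range is limited). The gripper opens to 85 mm and grips with 20 to 120 N. Pads are 22 mm wide; open, the fingers measure 114 mm over their backs; the gripper's body (76 mm by 85 mm) begins 54 mm behind the grasp point. The pads swing forward as they close: fully open they stand 13 mm farther back than shut.
Start: joints at [-1.213, 0.383, 0.044, 1.598, -0.018, 1.161, -0.05], TCP at [0.286, 0.584, 0.231] pointing down, gripper open.
Joint ranges: [-2.61, 2.61], [-0.41, 2.15], [-1.48, 1.57], [0, 2.5], [-1.57, 4.71], [0.05, 1.97], [-2.85, 2.85]. Speed limits (rad/s): [2.79, 2.79, 3.14, 3.14, 3.14, 3.14, 3.14].

INTERFACE

Orientations are given as a unit quaternion [w, x, y, z].
In Python, from plant import bot gives the robot as it stands. The module is installed in compiled form; this text tells all that it offers.
- The arm moves only by the shell command python3 -m jog 'ROWS' [FORCE]. ROWS is JSON, a list of rows, each a list of 3 entries, a list of its own where there are three numbers: the shift along the tool's x, y, z as a fraction of full scale, then the turn, a rotation vector about the tool's x, y, z as a fraction of full scale, then the closure, from 0 (fully open) to 1 (shut). In form: [[[x, y, z], [ax, ay, az], jaw], ...]. A call has 1 to 10 rows; each row shifts and turns the commanded pose from where the row before left it, along the tool's axes as they then stand; what a row does not reach is not made up. Full scale, the value 1, is 100 mm for a shift and 2 pi rad for a turn. A row lasts 1/8 s, in which the tool goes at most 62.5 mm and 10.7 degrees, less where a joint would pass 70% of its speed; a pose out of reach is approached as far as the arm can. A call with a number of a shift or a turn outside -1 to 1 is refused whole. A call with a gripper value outside its range is refused whole. The fingers move at their own pace and stop on an object; FORCE is the grip in N (left out, the last holds). Time passes only in rows, so rows that do not move let the fingers close. It gives the time, the measured TCP pose, the force and the opening at its end, in the units of the state.
- bot.sense(): the state, without advancing time (a new reading comes with each control period).
- bot.snapshot(name): name is "scene" or "top" or "wrist"; returns a dict with "color" (420x560x3 uint8, red, green, blue), "fov_y" (degrees; the focal length in pixels is half the picture's height over the tangent of half this angle, whatever the lens; pixels are square), "cx", "cy" (the principal point, pixels), "pose" (4x4, takes a point from camera to world coordinates). Camera axes: x right, y up, looking along -z (the intrinsics and any distortion apply to the point x, -y, -z); pixel columns grow to the right and rows downward; lengths in m; the calibration is good to about 2 mm. A picture is of the moment at which its call begins. There is no depth.
- bot.sign_off(): hands the job in, once; it reports no verdict.
The state is a dict: "time": time; "joints": joint angles; "qd": joint speeds; "tau": joint torques, N m; "ee_pos": TCP position; "eef_rot": TCP orientation; "force": force on the tool from outside, world axes, zero at the start; "ft_torque": the same for the moment, N m; "gripper_width": finger opening in m.
Only numpy, scipy, OpenCV 4.12 (cv2) and the standard library are available. Lean on these libraries where they do the work, as an engineer would, in place of code of your own. Each camera call takes 0.05 s, during which the arm holds its last target. There are 200 camera calls.

TASK

Lock the foam-carving stand: press the plunger's cap straight down until it is fully home, and while it is down slide the keeper plate by its upright tab fully over to its stop, so that the plunger stays trapped when you let go. The lock is light: press with no more than about 3 kilos of force and push the keeper with no more than about 2, and do not knock the other things on the table about.

Things in the scene. Friction and masses are not known exactly. Their poses are not given: they have to be found in the camera images.
- stand: Carving stand fixed to the table: grey base plate 240 x 400 x 14 mm, a plywood turntable (190 mm across, top 50 mm up) with a rounded lump of grey foam on it (116 mm across, top 140 mm up). Origin: on the table under the turntable's axis; z up. The lock stands 165 mm from that axis towards -y; 'across' below means along the stand's x, 'out' its -y.
- lock (a point): Plunger's axis at the nominal height (80 mm) of the lock block's top face; axes as the stand's. Aluminium block 60 across, from 60 mm out to 40 mm in, 30 deep, clamped on a post: its true height with all it carries is off by up to 8 mm up or down; it is not reported (feel or see it). Rails 10 mm high along both edges leave 32 mm between them.
- cap (a point): Centre of the top of the plunger's dark steel cap when out, at nominal height (fixed to the stand: it does not move with the plunger, true height up to 8 mm off). Cap: flat, 30 mm across, 38 mm in y, 8 thick, above the rails even when home (12 mm lower). Pressed off-centre it still goes straight down. Fingers pressing it can slide out along it and push the tab with their side.
- tab (a point): Middle of the top edge of the inner face (towards the cap) of the keeper's upright tab at keeper value 0, nominal height (fixed to the stand). Tab 34 mm across, 6 thick, 28 high, 2 mm beyond the cap's outer edge; its top is 5 mm above the cap when out, 17 mm when home. Keeper: steel plate 5 thick between the rails under the cap, with a keyhole round the plunger.
- plunger (a joint): How far the plunger is pressed in, m: 0 out, 0.012 home on a stop with a thin hard cushion (about 15 N per mm). Its spring pushes back with about 4 N at 0, rising to about 11 N home (600 N/m). Below about 0.010 its 20 mm collar blocks the keeper; a trapped plunger rises back to about 0.010 against the keeper and stays there.
- keeper (a joint): How far the keeper has been slid towards the stand's -y, m: 0 open, 0.018 at its stop (thinly cushioned, about 12 N per mm); it starts between 0 and 0.002. It drags with about 2 N (up to 5 N with the plunger bearing on it) and stays where it is left. The plunger begins to be trapped from about 0.005 on.
- toolblock: Bystander: loose wooden tool block 85 x 110 x 65 mm; origin under its centre.
- rasp: Bystander: loose hand tool with a red handle, lying on the table, about 200 mm long, about 30 mm high.
- foamblock: Bystander: loose white foam block 75 x 75 x 70 mm; origin under its centre.
- tape: Bystander: loose tape measure 62 x 60 x 34 mm; origin under its centre.

How it is judged:
On the way, in this order (a step that is already met when the one before it is completed fails the run):
1. the plunger is pressed home, the keeper still open (value of joint plunger above 0.0095 m and value of joint keeper below 0.008 m), for 0.1 s.
2. the keeper is slid fully over with the plunger down (value of joint plunger above 0.008 m and value of joint keeper above 0.015 m), for 0.2 s.
At the end, for the whole second after the job is handed in: The robot is clear, the keeper is within 3 mm of its stop, and the plunger stays trapped at rest, at least 8 mm in (all of step 2 and velocity of joint plunger between -0.005 and 0.005 m/s); the robot touches nothing.
It fails at once if the plunger is pressed or pushed with more than 35 N (contact force between anything else and plunger above 35 N).
It fails at once if the keeper is pushed with more than 25 N (contact force between any of the arm, the fingers and keeper above 25 N).
It fails at once if a bystander is knocked more than 30 mm away (distance of any of toolblock, rasp, foamblock, tape from where it was at the start of the episode above 0.03 m).
It also fails if it takes over 48 s, if anything falls off the work surface, if the arm or the gripper's body presses on something with over 40 N, if the wrist force passes 120 N, or if a joint passes its speed limit or range.

## Working session

There is one attempt and no reset: what is moved stays moved. The work goes in short steps, Python scripts to look and compute and a shell command to move; the robot and the scene stay as the last step left them, time stands still between calls to the robot, and variables do not carry over. Pictures are saved under pics/ and viewed, about 8 in all and at most 12, crops included, and the job is handed in when it is done.

```bash
mkdir -p pics; cat > h.py <<'E'
import numpy as np, cv2
from plant import bot
def snap(n,f):
    s=bot.snapshot(n); cv2.imwrite(f'pics/{f}.png',s['color'][:,:,::-1]); np.save(f'pics/{f}.npy',dict(s),allow_pickle=True); return s
def load(f): return np.load(f'pics/{f}.npy',allow_pickle=True).item()
def fl(s): return s['color'].shape[0]/2/np.tan(np.radians(s['fov_y'])/2)
def ray(s,u,v):
    f=fl(s); d=np.array([(u-s['cx'])/f,-(v-s['cy'])/f,-1]); P=np.array(s['pose']); return P[:3,3],P[:3,:3]@d
def atz(s,u,v,z):
    o,d=ray(s,u,v); return o+d*(z-o[2])/d[2]
def proj(s,p):
    P=np.array(s['pose']); c=P[:3,:3].T@(np.array(p)-P[:3,3]); f=fl(s); return s['cx']+f*c[0]/-c[2], s['cy']-f*c[1]/-c[2]
E
python3 - <<'E'
from h import *
a=snap('scene','s0');b=snap('top','t0')
for s in(a,b): print({k:(np.round(v,3).tolist() if k=='pose' else v) for k,v in s.items() if k!='color'})
print(bot.sense())
cv2.imwrite('pics/t0b.png',cv2.resize(b['color'][:,:,::-1],(800,600)))
E
```

```text
{'fov_y': 44.0303224407265, 'cx': 274.27491664867773, 'cy': 212.63664402689105, 'pose': [[0.332, -0.749, 0.573, 1.243], [0.943, 0.256, -0.211, -0.146], [0.011, 0.611, 0.792, 0.972], [0.0, 0.0, 0.0, 1.0]]}
{'fov_y': 56.81984281724547, 'cx': 274.11852593206584, 'cy': 204.7909419428563, 'pose': [[-0.026, 0.982, -0.186, 0.459], [-1.0, -0.028, -0.006, 0.059], [-0.011, 0.186, 0.983, 0.924], [0.0, 0.0, 0.0, 1.0]]}
{'time': 0.1, 'joints': array([-1.21279096,  0.38375049,  0.04386616,  1.59943283, -0.01789694,
        1.16121105, -0.04990184]), 'qd': array([ 3.75160852e-04, -3.18221402e-03,  4.49563862e-05, -3.10379933e-03,
        3.79081321e-04,  2.18994847e-04,  1.34660602e-03]), 'tau': array([ 2.65164301e-03, -4.34729540e+01,  1.02914002e+00, -2.50456291e+01,
        1.08292731e-02,  5.43801681e-03, -4.11280183e-06]), 'ee_pos': array([0.28575899, 0.58285363, 0.23000767]), 'eef_rot': array([-2.03510460e-04,  2.25909646e-01,  9.74147515e-01, -1.18711652e-03]), 'force': array([-0.73995679, -0.34003054, -0.40551867]), 'ft_torque': array([-0.02272821,  0.00868148,  0.04320836]), 'gripper_width': 0.08516014912731745}
```

View pics/t0b.png

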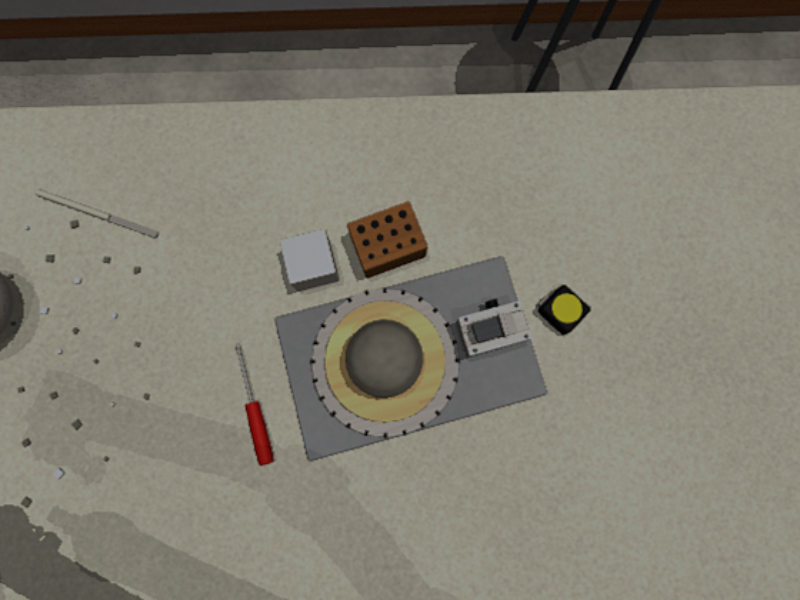

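View pics/s0.png

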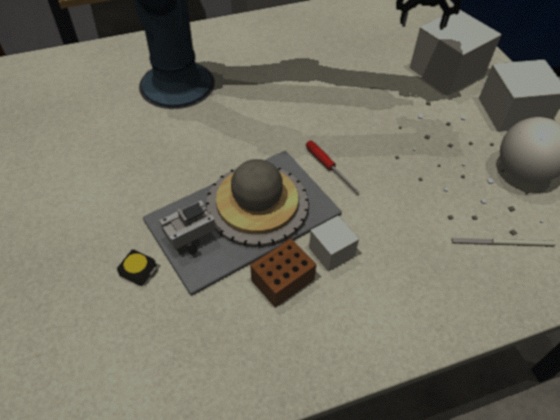

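The top picture shows the stand with its lock at about (495,328), and the tab on the outer (right) side. The tape is at (565,310), the tool block at (388,238), the foam block at (310,260) and the rasp at (258,420). The scene view agrees. Next I'll enlarge the lock in both views.

```bash
python3 - <<'E'
from h import *
a=load('s0');b=load('t0')
for u,v in[(503,257),(276,318),(308,460),(546,393)]: print(atz(b,u*.7,v*.7,.014).round(4))
A=cv2.resize(a['color'][190:260,150:230,::-1],None,fx=6,fy=6,interpolation=cv2.INTER_CUBIC)[:, :400]
A=cv2.resize(a['color'][190:260,145:225,::-1],(400,350),interpolation=cv2.INTER_CUBIC)
B=cv2.resize(b['color'][200:270,310:390,::-1],(400,350),interpolation=cv2.INTER_CUBIC)
cv2.imwrite('pics/c0.png',cv2.convertScaleAbs(np.hstack([A,B]),alpha=1.3))
E
```

```text
[ 0.687  -0.1253  0.014 ]
[0.5937 0.257  0.014 ]
[0.3654 0.2033 0.014 ]
[ 0.4598 -0.1801  0.014 ]
```

View pics/c0.png

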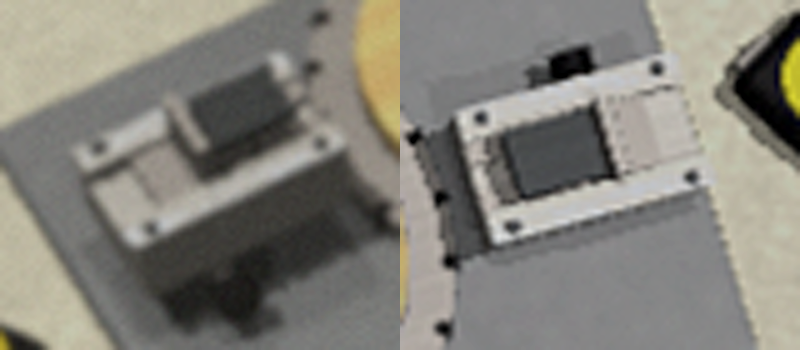

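The crop shows the block's outline in both views: rail corners about (75,150), (132,248), (342,140), (275,52) on the left and (458,112), (672,55), (710,183), (492,245) on the right. The cap is dark and the tab stands at its outer edge. I'll fit the lock's pose to these points.

```bash
cat > fit.py <<'E'
from h import *
from scipy.optimize import least_squares
a=load('s0');b=load('t0')
S=lambda u,v:(145+u/5,190+v/5)
T=lambda u,v:(310+(u-400)/5,200+v/5)
obs=[(a,S(75,150),(-30,-60)),(a,S(132,248),(30,-60)),(a,S(342,140),(30,40)),(a,S(275,52),(-30,40)),
(b,T(458,112),(30,40)),(b,T(672,55),(30,-60)),(b,T(710,183),(-30,-60)),(b,T(492,245),(-30,40))]
def w(p,x,y,z): 
    c,s=np.cos(p[3]),np.sin(p[3]); return np.array([p[0]+(c*x-s*y)/1e3,p[1]+(s*x+c*y)/1e3,p[2]+z/1e3])
def res(p): return np.concatenate([np.array(proj(c,w(p,*q,10)))-o for c,o,q in obs])
r=least_squares(res,[.55,-.08,.08,.24]); p=r.x
E
python3 - <<'E'
from fit import *
print(p.round(4),np.degrees(p[3]),r.fun.round(1))
# cap centre triangulation
o1,d1=ray(a,*S(243,102));o2,d2=ray(b,*T(557,153))
k=np.linalg.lstsq(np.c_[d1,-d2],o2-o1,rcond=None)[0];print(o1+k[0]*d1,o2+k[1]*d2)
for h in(23,28):
  for c in(a,b): print(h,[np.round((np.array(proj(c,w(p,x,y,h)))-((145,190) if c is a else (310,200)))*5+((0,0) if c is a else(400,0))).astype(int).tolist() for x,y in((15,19),(-15,19),(-15,-19),(15,-19))])
# plate centre -> lock expected
C=np.mean([[.687,-.1253],[.5937,.257],[.3654,.2033],[.4598,-.1801]],0);print(C)
q=bot.sense();t=w(p,0,0,28);print('tool-frame shift to lock',t, t-q['ee_pos'])
E
```

```text
[ 0.5559 -0.0829  0.0753  0.2406] 13.784771516119026 [-0.8 -0.   0.4 -0.1  0.8  0.7  0.8 -0.2 -0.8  0.2  0.3 -0.4  1.2  0.4
  0.4  0.3]
[ 0.55521491 -0.07462119  0.1049968 ] [ 0.5544791  -0.07731411  0.105358  ]
23 [[283, 122], [249, 76], [170, 113], [202, 161]]
23 [[514, 129], [535, 197], [620, 173], [599, 106]]
28 [[281, 115], [248, 68], [168, 106], [201, 154]]
28 [[516, 128], [537, 196], [623, 172], [602, 104]]
[0.526475 0.038725]
tool-frame shift to lock [ 0.55588911 -0.08289884  0.10333008] [ 0.27013012 -0.66575247 -0.12667759]
```

```bash
python3 -m jog '[[[-0.3,-0.3,0],[0,0,0],1],[[-0.4,-0.35,0],[0,0,0],1],[[-0.4,-0.35,0],[0,0,0],1],[[-0.4,-0.35,0],[0,0,0],1],[[-0.4,-0.35,0],[0,0,0],1],[[-0.4,-0.35,0],[0,0,0],1],[[-0.4,-0.35,0],[0,0,0],1],[[-0.4,-0.35,0],[0,0,0],1],[[-0.4,-0.35,0],[0,0,0],1],[[-0.4,-0.35,0],[0,0,0],1]]' 40
python3 -m jog '[[[-0.4,-0.35,0],[0,0,0],1],[[-0.4,-0.35,0],[0,0,0],1],[[-0.4,-0.35,0],[0,0,0],1],[[-0.2,-0.2,0],[0,0,0],1],[[0,0,0],[0,0,-0.027],1],[[0,0,0],[0,0,-0.028],1],[[0,0,0],[0,0,-0.028],1],[[0,0,0],[0,0,-0.028],1],[[0,0,0],[0,0,0],1],[[0,0,0],[0,0,0],1]]'
python3 - <<'E'
from fit import *
from scipy.spatial.transform import Rotation as R
s=bot.sense();q=s['eef_rot'];M=R.from_quat(q[[1,2,3,0]]).as_matrix();print(s['joints'].round(2),s['ee_pos'],M.round(4),s['force'],'want yaw y',np.degrees(np.arctan2(M[1,1],M[0,1])))
x=snap('wrist','w0'); cv2.imwrite('pics/w0b.png',cv2.convertScaleAbs(x['color'][:,:,::-1],alpha=1.2))
P=np.array(x['pose']);print(P.round(3),fl(x))
for h in(23,28): print([np.round(proj(x,w(p,*c,h))).tolist() for c in((15,19),(-15,19),(-15,-19),(15,-19))])
E
```

```text
time: 1.35
ee_pos: [0.4845, 0.1005, 0.231]
eef_rot: [-0.0, 0.226, 0.974, 0.0]
force: [0.9, 0.1, -0.1]
gripper_width: -0.0001
time: 2.6
ee_pos: [0.5549, -0.0717, 0.231]
eef_rot: [-0.0, -0.119, 0.993, 0.0]
force: [-0.2, -0.1, 0.1]
gripper_width: 0.0
[-0.33  0.22  0.44  1.84 -0.11  1.11  1.96] [ 0.55486098 -0.07165064  0.23097137] [[-9.715e-01 -2.369e-01 -7.000e-04]
 [-2.369e-01  9.715e-01  0.000e+00]
 [ 6.000e-04  2.000e-04 -1.000e+00]] [-0.1960448  -0.13358726  0.07796695] want yaw y 103.70251351102316
[[-0.236 -0.938 -0.253  0.491]
 [ 0.972 -0.228 -0.061 -0.086]
 [-0.001 -0.26   0.965  0.374]
 [ 0.     0.     0.     1.   ]] 347.8619503988106
[[289.0, 219.0], [290.0, 184.0], [242.0, 184.0], [243.0, 220.0]]
[[290.0, 221.0], [290.0, 185.0], [242.0, 185.0], [243.0, 221.0]]
```

View pics/w0b.png

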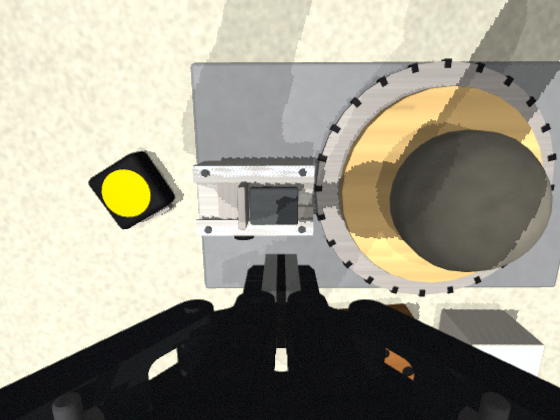

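The wrist view shows the cap at columns 249–298, rows 187–224, and the tab at 239–247. The cap sits about 6 mm further inward than the block fit says, so I'll use the cap itself. The first triangulation, (0.555, -0.076, 0.105), supports that.

```bash
python3 - <<'E'
from fit import *
x=load('w0'); e=np.array([.55486,-.07165])
ys=np.array([-np.sin(p[3]),np.cos(p[3])]);xs=np.array([np.cos(p[3]),np.sin(p[3])])
for n,u,v,z in(('cap',273.5,205.5,.105),('tabinnertop',247,205,.110)):
  c=atz(x,u,v,z); print(n,c, 'stand-frame rel TCP x,y',(c[:2]-e)@xs,(c[:2]-e)@ys)
c=np.array([.5549,-.076]);print('tri',(c-e)@xs,(c-e)@ys)
E
```

```text
cap [ 0.55586126 -0.07666165  0.105     ] stand-frame rel TCP x,y -0.00022172917088569258 -0.005105882806182174
tabinnertop [ 0.55914997 -0.09705925  0.11      ] stand-frame rel TCP x,y -0.0018879865080981782 -0.025699600115065353
tri -0.0009976497975928609 -0.004234240767996413
```

```bash
python3 -m jog '[[[0,-0.03,0.2],[0,0,0],0.72],[[0,0,0.3],[0,0,0],0.72],[[0,0,0.3],[0,0,0],0.72],[[0,0,0],[0,0,0],0.72],[[0,0,0],[0,0,0],0.72]]' 60
python3 - <<'E'
from h import *
x=snap('wrist','w1'); i=x['color'][120:330,160:420,::-1]
cv2.imwrite('pics/w1b.png',cv2.convertScaleAbs(cv2.resize(i,(780,630),interpolation=cv2.INTER_CUBIC)[:600],alpha=1.6,beta=15))
print(np.array(x['pose'])[:3,3],bot.sense()['ee_pos'],proj(x,bot.sense()['ee_pos']))
E
```

```text
time: 3.28
ee_pos: [0.5567, -0.0747, 0.1523]
eef_rot: [0.001, -0.12, 0.993, -0.0]
force: [0.6, -0.1, 0.6]
gripper_width: 0.0239
[ 0.49202577 -0.08960228  0.29537302] [ 0.55710511 -0.07474073  0.15276889] (np.float64(278.7556912515301), np.float64(274.3131381946031))
```

View pics/w1b.png

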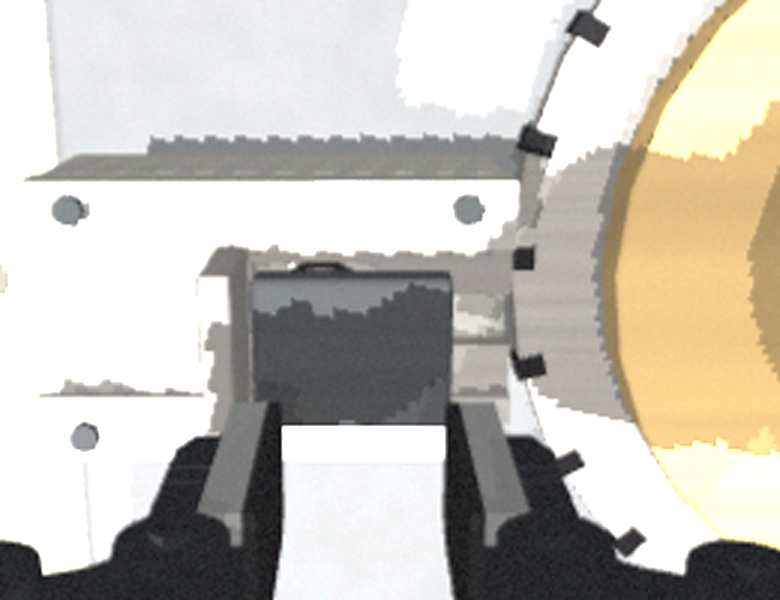

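The wrist crop shows the cap at columns 252–452. The open fingers have pad tips at about 240–282 and 447–490, and thicker black finger backs starting some 10 mm above the tip. I'll shift inward so the backs clear the tab, then go down and feel for the cap.

```bash
python3 - <<'E'
from fit import *
x=load('w1');e=bot.sense()['ee_pos']
ys=np.array([-np.sin(p[3]),np.cos(p[3])]);xs=np.array([np.cos(p[3]),np.sin(p[3])])
for n,u,v in(('cap far',160+352/3,120+272/3),('cap near',160+352/3,120+425/3),('cap outer',160+252/3,120+350/3),('cap inner',160+452/3,120+350/3),('tab',160+235/3,120+250/3)):
  d=atz(x,u,v,.105 if n!='tab' else .11)[:2]-e[:2];print(n,(d@xs).round(4),(d@ys).round(4))
E
python3 -m jog '[[[0,0.06,0],[0,0,0],0.72],[[0,0,0.15],[0,0,0],0.72],[[0,0,0.15],[0,0,0],0.72],[[0,0,0],[0,0,0],0.72],[[0,0,0],[0,0,0],0.72]]'
for i in 1; do python3 -m jog '[[[0,0,0.03],[0,0,0],0.72],[[0,0,0.03],[0,0,0],0.72],[[0,0,0],[0,0,0],0.72]]'
python3 -m jog '[[[0,0,0.03],[0,0,0],0.72],[[0,0,0],[0,0,0],0.72]]'
python3 -m jog '[[[0,0,0.03],[0,0,0],0.72],[[0,0,0],[0,0,0],0.72]]'
python3 -m jog '[[[0,0,0.03],[0,0,0],0.72],[[0,0,0],[0,0,0],0.72]]'
python3 -m jog '[[[0,0,0.03],[0,0,0],0.72],[[0,0,0],[0,0,0],0.72]]'; done | grep -v eef
```

```text
cap far -0.0168 -0.0011
cap near 0.0143 -0.0012
cap outer -0.0013 -0.0204
cap inner -0.0013 0.0181
tab -0.0223 -0.0224
time: 3.95
ee_pos: [0.5542, -0.069, 0.1208]
eef_rot: [-0.0, -0.12, 0.993, -0.0]
force: [-0.8, 0.8, 0.0]
gripper_width: 0.0236
time: 4.32
ee_pos: [0.5542, -0.0687, 0.1151]
force: [0.0, 0.4, 0.4]
gripper_width: 0.0235
time: 4.58
ee_pos: [0.5542, -0.0687, 0.112]
force: [0.5, 0.4, 0.1]
gripper_width: 0.0238
time: 4.82
ee_pos: [0.5541, -0.0687, 0.109]
force: [0.1, 0.5, 0.4]
gripper_width: 0.0239
time: 5.08
ee_pos: [0.5546, -0.0688, 0.1066]
force: [-1.1, 0.5, 4.1]
gripper_width: 0.0241
time: 5.32
ee_pos: [0.5547, -0.0688, 0.1038]
force: [-2.3, 0.3, 5.0]
gripper_width: 0.0243
```

```bash
{ python3 -m jog '[[[0,0,0.03],[0,0,0],0.72],[[0,0,0],[0,0,0],0.72]]'
python3 -m jog '[[[0,0,0.02],[0,0,0],0.72],[[0,0,0],[0,0,0],0.72]]'
python3 -m jog '[[[0,0,0.02],[0,0,0],0.72],[[0,0,0],[0,0,0],0.72]]'
python3 -m jog '[[[0,0,0.01],[0,0,0],0.72],[[0,0,0],[0,0,0],0.72]]'; } | grep -v eef
```

```text
time: 5.58
ee_pos: [0.5547, -0.0688, 0.1011]
force: [-3.3, 1.0, 7.6]
gripper_width: 0.024
time: 5.82
ee_pos: [0.5547, -0.0688, 0.0993]
force: [-1.9, 0.7, 8.3]
gripper_width: 0.0239
time: 6.08
ee_pos: [0.5547, -0.0688, 0.0975]
force: [-2.8, 0.4, 8.7]
gripper_width: 0.0243
time: 6.32
ee_pos: [0.5548, -0.0688, 0.0966]
force: [-4.7, -0.3, 9.6]
gripper_width: 0.0235
```

```bash
{ python3 -m jog '[[[0,0,0.01],[0,0,0],0.72],[[0,0,0],[0,0,0],0.72]]'
python3 -m jog '[[[0,0,0.007],[0,0,0],0.72],[[0,0,0],[0,0,0],0.72]]'
python3 -m jog '[[[0,0,0.005],[0,0,0],0.72],[[0,0,0],[0,0,0],0.72]]'; } | grep -v eef
```

```text
time: 6.58
ee_pos: [0.5548, -0.0688, 0.0961]
force: [-5.9, 1.0, 11.3]
gripper_width: 0.0239
time: 6.82
ee_pos: [0.5548, -0.0689, 0.0961]
force: [-6.4, 1.1, 16.3]
gripper_width: 0.024
time: 7.08
ee_pos: [0.5549, -0.0689, 0.096]
force: [-5.8, 1.8, 18.6]
gripper_width: 0.0239
```

Force rises steeply at z = 0.096, about 12 mm below first contact, so the plunger is home. I'll ease off slightly and slide outward.

```bash
{ python3 -m jog '[[[0,-0.02,-0.003],[0,0,0],0.72],[[0,0,0],[0,0,0],0.72]]'
python3 -m jog '[[[0,-0.02,0],[0,0,0],0.72],[[0,0,0],[0,0,0],0.72]]'
python3 -m jog '[[[0,-0.02,0],[0,0,0],0.72],[[0,0,0],[0,0,0],0.72]]'
python3 -m jog '[[[0,-0.02,0],[0,0,0],0.72],[[0,0,0],[0,0,0],0.72]]'; } | grep -v eef
```

```text
time: 7.32
ee_pos: [0.5549, -0.069, 0.0961]
force: [-7.7, 4.7, 19.2]
gripper_width: 0.0237
time: 7.58
ee_pos: [0.5549, -0.0692, 0.0961]
force: [-8.9, 4.8, 19.6]
gripper_width: 0.024
time: 7.82
ee_pos: [0.555, -0.0693, 0.0961]
force: [-10.3, 8.3, 22.9]
gripper_width: 0.0239
time: 8.07
ee_pos: [0.555, -0.0695, 0.0961]
force: [-11.8, 10.5, 23.4]
gripper_width: 0.0239
```

The fingers are sticking on the cap: 8 mm commanded moved them only about 0.7 mm. I'll release the sideways load first, then lighten the press to about 13 N before sliding again.

```bash
{ python3 -m jog '[[[0.02,0.04,0],[0,0,0],0.72],[[0,0,0],[0,0,0],0.72]]'
python3 -m jog '[[[0.02,0,-0.005],[0,0,0],0.72],[[0,0,0],[0,0,0],0.72]]'
python3 -m jog '[[[0,0,-0.003],[0,0,0],0.72],[[0,0,0],[0,0,0],0.72]]'; } | grep -v eef
```

```text
time: 8.32
ee_pos: [0.5548, -0.0692, 0.0961]
force: [-4.8, 5.8, 16.2]
gripper_width: 0.0237
time: 8.57
ee_pos: [0.5546, -0.0692, 0.0964]
force: [-0.7, 6.4, 10.8]
gripper_width: 0.0239
time: 8.82
ee_pos: [0.5546, -0.0692, 0.0965]
force: [-1.0, 7.5, 10.8]
gripper_width: 0.0238
```

```bash
{ python3 -m jog '[[[0,-0.015,0],[0,0,0],0.72],[[0,0,0],[0,0,0],0.72]]'
python3 -m jog '[[[0,-0.015,0],[0,0,0],0.72],[[0,0,0],[0,0,0],0.72]]'; } | grep -v eef
```

```text
time: 9.07
ee_pos: [0.5546, -0.0694, 0.0964]
force: [-1.8, 8.0, 11.2]
gripper_width: 0.0239
time: 9.32
ee_pos: [0.5549, -0.0707, 0.0963]
force: [-2.0, 8.5, 10.2]
gripper_width: 0.0237
```

It slips smoothly now, with friction around 0.8. Continuing.

```bash
{ python3 -m jog '[[[0,-0.02,0],[0,0,0],0.72],[[0,0,0],[0,0,0],0.72]]'
python3 -m jog '[[[0,-0.02,0.002],[0,0,0],0.72],[[0,0,0],[0,0,0],0.72]]'
python3 -m jog '[[[0,-0.02,0],[0,0,0],0.72],[[0,0,0],[0,0,0],0.72]]'; } | grep -v eef
```

```text
time: 9.57
ee_pos: [0.5553, -0.073, 0.0963]
force: [-0.9, 7.0, 11.3]
gripper_width: 0.0238
time: 9.82
ee_pos: [0.5555, -0.0736, 0.0962]
force: [-2.7, 9.3, 12.9]
gripper_width: 0.0237
time: 10.07
ee_pos: [0.5556, -0.0739, 0.0962]
force: [-4.1, 11.6, 14.8]
gripper_width: 0.0239
```

```bash
{ python3 -m jog '[[[0,-0.01,-0.005],[0,0,0],0.72],[[0,0,0],[0,0,0],0.72]]'
python3 -m jog '[[[0,-0.02,0],[0,0,0],0.72],[[0,0,0],[0,0,0],0.72]]'; } | grep -v eef
```

```text
time: 10.32
ee_pos: [0.556, -0.0759, 0.0963]
force: [-1.8, 9.0, 9.9]
gripper_width: 0.024
time: 10.58
ee_pos: [0.5565, -0.078, 0.0962]
force: [-1.1, 9.9, 10.0]
gripper_width: 0.0239
```

```bash
{ python3 -m jog '[[[0,-0.02,0],[0,0,0],0.72],[[0,0,0],[0,0,0],0.72]]'
python3 -m jog '[[[0,-0.02,-0.001],[0,0,0],0.72],[[0,0,0],[0,0,0],0.72]]'
python3 -m jog '[[[0,-0.02,-0.001],[0,0,0],0.72],[[0,0,0],[0,0,0],0.72]]'; } | grep -v eef
```

```text
time: 10.82
ee_pos: [0.5571, -0.0802, 0.0962]
force: [-1.4, 8.8, 9.7]
gripper_width: 0.0239
time: 11.08
ee_pos: [0.5576, -0.0823, 0.0962]
force: [-1.7, 8.0, 9.4]
gripper_width: 0.0238
time: 11.32
ee_pos: [0.558, -0.0842, 0.0963]
force: [-1.6, 8.8, 9.5]
gripper_width: 0.024
```

```bash
python3 - <<'E'
from h import *
x=snap('wrist','w2'); i=x['color'][140:350,160:420,::-1]
cv2.imwrite('pics/w2b.png',cv2.convertScaleAbs(cv2.resize(i,(780,630),interpolation=cv2.INTER_CUBIC)[:600],alpha=1.3,beta=15))
print(bot.sense()['ee_pos'],bot.sense()['force'])
E
```

```text
[ 0.55799627 -0.08418558  0.09626152] [-1.36496884  8.76291075  9.63558509]
```

View pics/w2b.png

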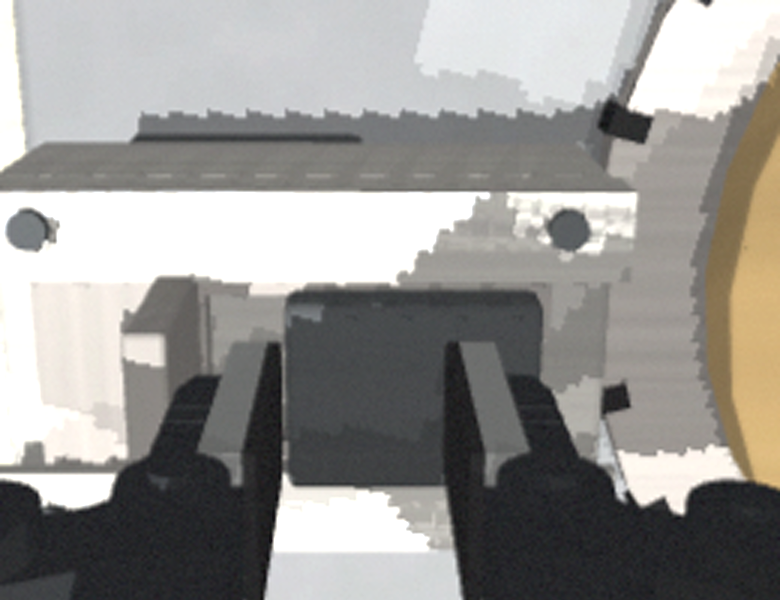

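The view shows the outer finger back pushing the tab (columns 125–200), which is now well clear of the cap's outer edge at 285. The inner finger still holds the cap down. I'll continue to the stop.

```bash
{ python3 -m jog '[[[0,-0.02,-0.001],[0,0,0],0.72],[[0,0,0],[0,0,0],0.72]]'
python3 -m jog '[[[0,-0.02,-0.001],[0,0,0],0.72],[[0,0,0],[0,0,0],0.72]]'
python3 -m jog '[[[0,-0.02,-0.001],[0,0,0],0.72],[[0,0,0],[0,0,0],0.72]]'; } | grep -v eef
```

```text
time: 11.62
ee_pos: [0.5584, -0.0858, 0.0963]
force: [-1.5, 9.1, 9.1]
gripper_width: 0.0238
time: 11.88
ee_pos: [0.5588, -0.0876, 0.0964]
force: [-1.1, 9.0, 8.7]
gripper_width: 0.0235
time: 12.12
ee_pos: [0.5592, -0.0896, 0.0964]
force: [-1.7, 9.1, 9.9]
gripper_width: 0.0241
```

```bash
{ python3 -m jog '[[[0,-0.02,-0.001],[0,0,0],0.72],[[0,0,0],[0,0,0],0.72]]'
python3 -m jog '[[[0,-0.02,-0.001],[0,0,0],0.72],[[0,0,0],[0,0,0],0.72]]'; } | grep -v eef
```

```text
time: 12.38
ee_pos: [0.5594, -0.0902, 0.0964]
force: [-2.3, 10.7, 10.1]
gripper_width: 0.0241
time: 12.62
ee_pos: [0.5594, -0.0903, 0.0964]
force: [-2.9, 13.8, 12.0]
gripper_width: 0.024
```

```bash
{ python3 -m jog '[[[0,-0.015,-0.004],[0,0,0],0.72],[[0,0,0],[0,0,0],0.72]]'; } | grep -v eef
python3 - <<'E'
from h import *
x=snap('wrist','w3'); i=x['color'][140:350,160:420,::-1]
cv2.imwrite('pics/w3b.png',cv2.convertScaleAbs(cv2.resize(i,(780,630),interpolation=cv2.INTER_CUBIC)[:600],alpha=1.3,beta=15))
print(bot.sense()['ee_pos'],bot.sense()['force'])
E
```

```text
time: 12.88
ee_pos: [0.5594, -0.0903, 0.0965]
force: [-3.4, 14.7, 9.9]
gripper_width: 0.0244
[ 0.5593646  -0.09033654  0.09646073] [-3.77915218 14.83866784 11.266232  ]
```

View pics/w3b.png

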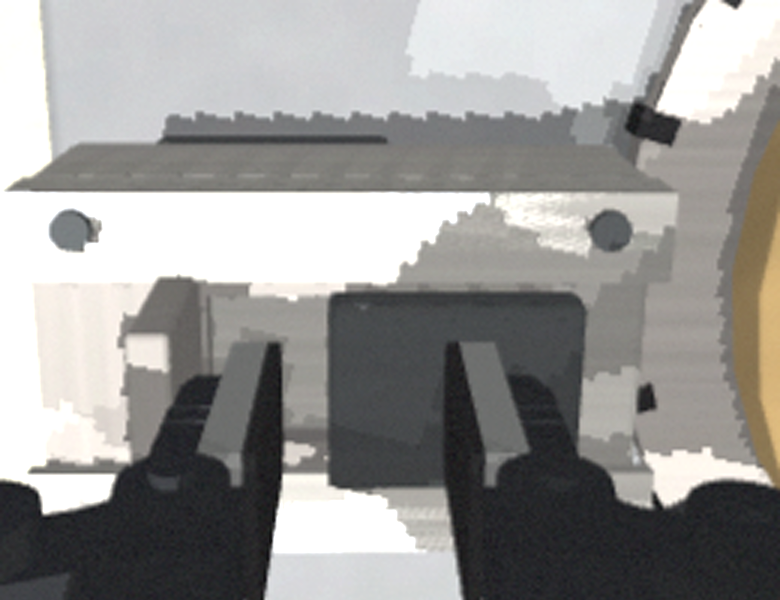

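The keeper is at its stop: it doesn't move under about 15 N sideways, and the cap-to-tab gap measures about 19.5 mm, so the keeper is at roughly 17.5 mm. I'll relieve the side load and lift off.

```bash
{ python3 -m jog '[[[0,0.04,0],[0,0,0],0.72],[[0,0,0],[0,0,0],0.72]]'
python3 -m jog '[[[0,0.03,-0.005],[0,0,0],0.72],[[0,0,-0.01],[0,0,0],0.72],[[0,0,0],[0,0,0],0.72]]'
python3 -m jog '[[[0,0.01,-0.02],[0,0,0],0.72],[[0,0,-0.02],[0,0,0],0.72],[[0,0,0],[0,0,0],0.72]]'; } | grep -v eef
```

```text
time: 13.18
ee_pos: [0.5593, -0.0902, 0.0966]
force: [-0.9, 10.8, 9.1]
gripper_width: 0.0239
time: 13.55
ee_pos: [0.5593, -0.0903, 0.0983]
force: [-0.0, 6.9, 5.5]
gripper_width: 0.0238
time: 13.92
ee_pos: [0.556, -0.0914, 0.1001]
force: [-0.6, 5.6, -0.8]
gripper_width: 0.0239
```

```bash
{ python3 -m jog '[[[0,0.06,0],[0,0,0],0.72],[[0,0,0],[0,0,0],0.72]]'
python3 -m jog '[[[0,0,-0.2],[0,0,0],0.72],[[0,0,-0.3],[0,0,0],0.72],[[0,0,-0.4],[0,0,0],0.72],[[0,0,0],[0,0,0],0.72],[[0,0,0],[0,0,0],0.72]]'; } | grep -v eef
python3 - <<'E'
from h import *
x=snap('wrist','w4'); i=x['color'][130:290,160:420,::-1]
cv2.imwrite('pics/w4b.png',cv2.convertScaleAbs(cv2.resize(i,(780,480),interpolation=cv2.INTER_CUBIC),alpha=1.1))
E
```

```text
time: 14.18
ee_pos: [0.5546, -0.0895, 0.1008]
force: [0.2, -0.7, 0.8]
gripper_width: 0.0241
time: 14.8
ee_pos: [0.5547, -0.0896, 0.1908]
force: [-0.4, -0.6, 0.2]
gripper_width: 0.024
```

View pics/w4b.png

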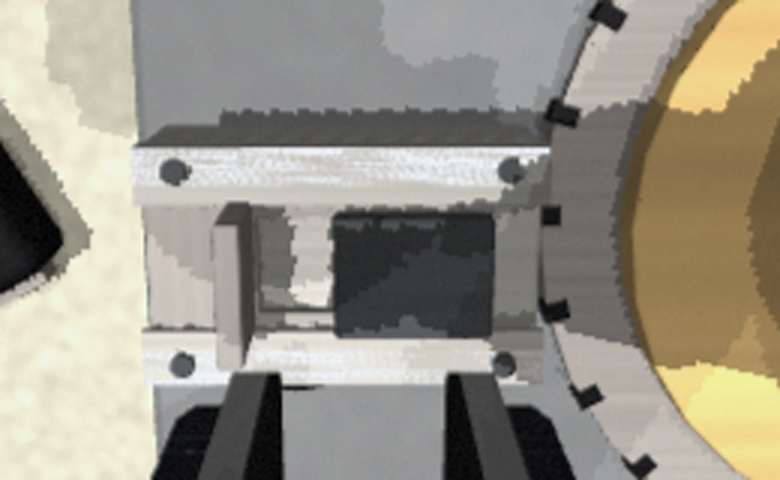

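The picture shows the tab at columns 215–250 with the cap's outer edge at 333, still down. The gap is about 19.7 mm, so the keeper is at about 17.7 mm. With the cap out (0.108), the fingers would still have felt force at z = 0.100, and they felt none. The robot is clear, so I'm handing in.

```bash
python3 -c "
from plant import bot
print(bot.sense()['force'],bot.sense()['qd'].round(4)); print(bot.sign_off())"
```

```text
[ 0.53810432  0.42352976 -0.9315168 ] [ 0.0005  0.0132 -0.0078  0.009  -0.002   0.0002 -0.0001]
the job is handed in; nothing more can be done
None
```

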